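# Pack the gilder's caddy

## Robot

A 6-joint arm with a two-finger parallel gripper is mounted at the origin on the work surface. World frame = base frame: x ahead of the robot, y to its left, z up, the work surface at z = 0. Lengths are in m, angles in degrees, forces in N, time in s.
With the tool pointing down it reaches from about 0.25 to 0.725 m from the base axis. Payload 9.7 kg.
Tool frame: the origin (TCP) lies midway between the tips of the shut fingers; the grasp point (between the pads) lies 19 mm behind it (grip_point_offset is the distance from the TCP to the grasp point, in m); y points along the fingers, z is the direction in which the jaws open and shut, and the axes are right-handed (so a half turn about y gives the same grasp; the last joint's range is limited). The gripper opens to 85 mm and grips with 20 to 120 N. Pads are 22 mm wide; open, the fingers measure 114 mm over their backs; the gripper's body (76 mm by 85 mm) begins 54 mm behind the grasp point. The pads swing forward as they close: fully open they stand 13 mm farther back than shut.
Start: joints at [0, 4.979, 10.078, 95.1, 0, 90], TCP at [0.55, -0, 0.21] pointing down, gripper open.
Joint ranges: [-179.16, 179.16], [-48.56, 103.87], [-65.8, 70.77], [-126.05, 130.52], [-82.76, 87.17], [-180, 180]. Speed limits (degrees/s): [127.2, 127.2, 147.25, 180, 180, 180].

## Interface

Orientations are given as [roll, pitch, yaw] about the fixed x, y, z axes, in that order (R = Rz(yaw) Ry(pitch) Rx(roll)).
In Python, from workcell import get_obs, camera, job_done, grip_point_offset gives the robot as it stands.
- The arm moves only by the tool move_arm, never from a script. Its argument "deltas" is a list that holds one entry, the list of rows, each a list of 4 numbers: the shift along the tool's x, y, z in m, then the turn about the tool's y in degrees. A call has 1 to 5 rows; each row is the pose to reach, as a shift and turn from the pose commanded when the call began, along the tool's axes at that moment; what a row does not reach only later rows make up. A row lasts 1/10 s, in which the tool goes at most 50 mm and 8.59 degrees, less where a joint would pass 70% of its speed; a pose out of reach is approached as far as the arm can. A call with a gripper value outside its range is refused whole. "claw" is the finger opening in m, from 0 to 0.0854, set as the call begins (left out, the last holds). The fingers move at their own pace and stop on an object; "newtons" is the grip in N (left out, the last holds). Time passes only in rows, so rows that repeat a pose let the fingers close. It gives the time, the measured TCP pose, the force and the opening at its end, in the units of the state.
- get_obs(): the state, without advancing time (a new reading comes with each control period).
- camera(name): name is "scene" or "side" or "wrist"; returns a dict with "color" (384x512x3 uint8, blue, green, red), "range_z" (384x512 float32, m along the optical axis (not along the pixel's ray), 0 where there is no reading), "fx", "fy", "cx", "cy" (pixels), "T" (4x4, takes a point from camera to world coordinates). Camera axes: x right, y down, z forward; pixel columns grow to the right and rows downward; lengths in m; the calibration is good to about 2 mm. The wrist camera is an equidistant fisheye: a pixel r from the principal point sees the ray r / f radians off the axis. A picture is of the moment at which its call begins.
- job_done(): hands the job in, once; it reports no verdict.
The state is a dict: "time": time; "q": joint angles; "qd": joint speeds; "joint_efforts": joint torques, N m; "ee_pos": TCP position; "tcp_rot": TCP orientation; "wrist_force": force on the tool from outside, world axes, zero at the start; "torque": the same for the moment, N m; "opening": finger opening in m.
Only numpy, scipy, OpenCV 4.12 (cv2) and the standard library are available. Lean on these libraries where they do the work, as an engineer would, in place of code of your own. Each camera call takes 0.05 s, during which the arm holds its last target. There are 200 camera calls.

## Task

Pack the green-lined caddy for the gilder: put the square packet of leaf flat in the square pocket and then stand the brass weight on top of it, roughly centred, stand the round jar in the round pocket, and lay the longer burnisher in the long pocket. Leave the oblong packet, the square jar and the shorter burnisher where they are, and finish with everything let go and at rest.

Things in the scene. Friction and masses are not known exactly. Their poses are not given: they have to be found in the camera images.
- packet_square: Square packet: brown-paper stack of leaf booklets with a white paper band, 52 x 52 mm, 44 mm high, 90 to 160 g. Stands flat on the table, any yaw. Origin: centre of its underside; x and y along its sides, z up. BELONGS in the insert with the square pocket.
- weight: Brass paper weight: disc 42 mm diameter, 16 mm high, with a grip knob 18 mm diameter and 20 mm tall on top (36 mm overall), 180 to 310 g. Origin: centre of its underside, z up. BELONGS flat on top of the square packet once that is in its pocket.
- jar_round: Round amber glass jar with a black screw lid of the same diameter: 46 mm diameter, 60 mm high, 105 to 180 g, straight sides. Origin: centre of its underside, z up. BELONGS upright in the insert with the round pocket.
- burnisher_long: The longer burnisher: lies flat along its x axis, 110 mm long; brown wooden handle of 24 x 24 mm section from x = -55 to x = +17 mm, then brass ferrule and dark tip to x = +55 mm. 45 to 80 g, balance point about x = -15 mm. Origin: middle of its length, at its underside; z up. BELONGS in the insert with the long pocket, either way round.
- insert_square: Fixed pale green insert, 150 (x) x 98 (y) x 16 mm high, in any of three places in a black tray (rim 14 mm high). Origin: centre of its underside, 2 mm above the table. In its middle a square pocket 70 x 70 mm, sides along x and y, 12 mm deep (floor 4 mm above its origin, dark felt), open upward.
- insert_round: Fixed pale green insert, 150 (x) x 98 (y) x 16 mm high, in any of three places in a black tray (rim 14 mm high). Origin: centre of its underside, 2 mm above the table. In its middle a round pocket of 64 mm diameter, 12 mm deep (floor 4 mm above its origin, dark felt), open upward.
- insert_long: Fixed pale green insert, 150 (x) x 98 (y) x 16 mm high, in any of three places in a black tray (rim 14 mm high). Origin: centre of its underside, 2 mm above the table. In its middle a long pocket 130 mm (x) x 44 mm (y), 12 mm deep (floor 4 mm above its origin, dark felt), open upward; its side walls are cut away over the middle 80 mm, down to the floor and out to the insert's edges, for fingers.
- packet_oblong: Look-alike that stays where it is: oblong packet of the same paper, 52 (x) x 30 (y) mm, 44 mm high. Origin: centre of its underside.
- jar_square: Look-alike that stays where it is: square amber glass jar with a square black lid, 42 x 42 mm, 60 mm high. Origin: centre of its underside.
- burnisher_short: Look-alike that stays where it is: the shorter burnisher, 72 mm long along its x axis, same 24 x 24 mm handle section. Origin: middle of its length, at the level of its underside.
Not all that is in view belongs to the job. Leave any red look-alike of the insert_long alone.

How it is judged:
By the outcome, as a careful person would: the job done as asked, in the order asked, and still so for the second after the job is handed in, with the robot touching nothing.
It also fails if it takes over 120 s, if anything falls off the work surface, if the arm or the gripper's body presses on something with over 40 N, if the wrist force passes 120 N, or if a joint passes its speed limit or range.

## Working session

There is one attempt and no reset: what is moved stays moved. The work goes in short steps, Python scripts to look and compute and a tool call to move; the robot and the scene stay as the last step left them, time stands still between calls to the robot, and variables do not carry over. Pictures are saved under pics/ and viewed, about 12 in all and at most 16, crops included, and the job is handed in when it is done.

Besides the shell and the picture viewer there is one more tool, called after "Call:" by a JSON object that holds its "fn" and its "kwargs", one argument or row to a line. move_arm: Moves the arm, as the interface text tells. Its arguments: {"type":"object","properties":{"deltas":{"type":"array"},"claw":{"type":"number"},"newtons":{"type":"number"}},"required":["deltas"]}

```bash
ls; mkdir -p pics; cat > h.py <<'E'
import numpy as np, cv2
from workcell import get_obs, camera, job_done, grip_point_offset
def ray(c,u,v,fish=False):
    x=(u-c['cx'])/c['fx'];y=(v-c['cy'])/c['fy']
    if fish:
        r=np.hypot(x,y);s=np.sin(r)/r if r>1e-9 else 1
        d=np.array([x*s,y*s,np.cos(r)])
    else: d=np.array([x,y,1.])
    T=np.array(c['T']);return T[:3,3],T[:3,:3]@d
def onplane(c,u,v,z,fish=False):
    o,d=ray(c,u,v,fish);return o+d*(z-o[2])/d[2]
def cloud(c):
    v,u=np.mgrid[:384,:512];z=c['range_z']
    P=np.stack([(u-c['cx'])/c['fx']*z,(v-c['cy'])/c['fy']*z,z],-1)
    T=np.array(c['T']);W=P@T[:3,:3].T+T[:3,3];W[z==0]=np.nan;return W
E
python3 - <<'E'
from h import *
import pickle
print(get_obs(),grip_point_offset)
C={n:camera(n) for n in("scene","side","wrist")}
pickle.dump(C,open('c0.pkl','wb'))
for n,c in C.items():
    print(n,c['fx'],c['cx'],c['cy'],np.round(c['T'],3).tolist())
    cv2.imwrite(f'pics/{n}0.png',c['color'])
im=np.hstack([C['scene']['color']]);cv2.imwrite('pics/a.png',cv2.resize(im,(800,600),interpolation=cv2.INTER_CUBIC))
E
```

```text
pics
{'time': 0.0, 'q': array([-5.09837860e-04,  5.01343448e+00,  1.00327392e+01,  9.50988242e+01,
       -1.88250246e-03,  8.99996381e+01]), 'qd': array([-0.0523487 , -0.03662033,  0.04883708, -0.05304538, -0.0536931 ,
        0.02323088]), 'joint_efforts': array([ 7.68234549e-04, -5.20392072e+01,  4.64802504e+01,  1.63646933e-02,
        2.23589603e-05, -6.77332673e-05]), 'ee_pos': array([ 5.49739678e-01, -1.49390995e-05,  2.09745328e-01]), 'tcp_rot': array([-9.00795195e+01, -1.88199831e-03, -9.00001453e+01]), 'wrist_force': array([-0.34185966, -0.28405003,  0.6362266 ]), 'torque': array([-0.05763741,  0.00760264,  0.02775725]), 'opening': 0.08596977851471134} 0.0187
scene 378.24619687301936 255.38568331602855 196.39948787553425 [[-0.66, 0.556, -0.505, 1.042], [0.751, 0.48, -0.453, 0.534], [-0.01, -0.678, -0.735, 0.884], [0.0, 0.0, 0.0, 1.0]]
side 365.2166478696011 255.35465369202672 190.42457259670044 [[-0.992, -0.076, 0.096, 0.375], [-0.123, 0.617, -0.777, 0.747], [-0.0, -0.783, -0.622, 0.642], [0.0, 0.0, 0.0, 1.0]]
wrist 297.3186396354542 254.44390545592773 191.79156330671034 [[1.0, 0.0, -0.002, 0.55], [-0.0, -0.945, -0.327, 0.083], [-0.002, 0.327, -0.945, 0.373], [0.0, 0.0, 0.0, 1.0]]
```

View pics/a.png

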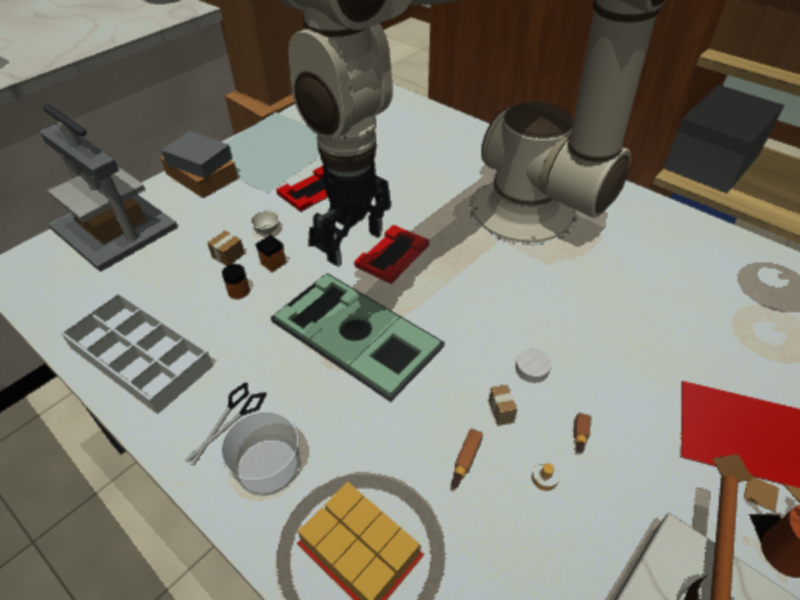

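View pics/wrist0.png

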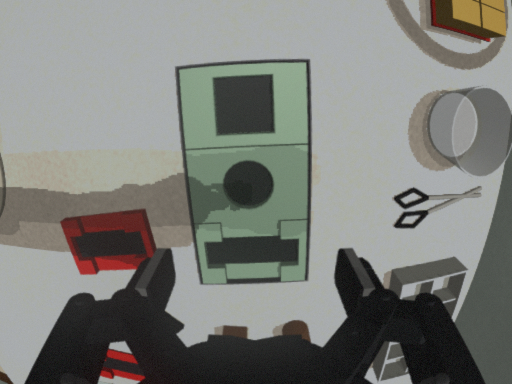

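The scene view shows packets at (225,247) and (503,404), jars at (236,280) and (271,253), burnishers at (466,458) and (583,430), and the weight at (545,474). In the wrist view the green caddy has the square pocket at (243,104), the round one at (248,184) and the long one at (252,250). Next I'll enlarge the candidates and locate everything.

```bash
python3 - <<'E'
from h import *
import pickle
C=pickle.load(open('c0.pkl','rb'))
c=C['scene'];W=cloud(c)
# object clusters: height above table
H=W[...,2];print('table z',np.nanmedian(H[150:330,200:300]))
m=((H>0.012)&(H<0.08)&(W[...,0]>.2)&(W[...,0]<.75)&(abs(W[...,1])<.55)).astype('uint8')
n,l,s,ct=cv2.connectedComponentsWithStats(m)
for i in range(1,n):
    if s[i,4]>25:
        P=W[l==i];print(s[i].tolist(),'cen',np.round(P.mean(0),3),'min',np.round(P.min(0),3),'max',np.round(P.max(0),3))
im=c['color']
a=cv2.resize(im[135:195,125:195],(700,600),interpolation=cv2.INTER_CUBIC)[:,:]
b=cv2.resize(im[240:320,275:385],(800,582),interpolation=cv2.INTER_CUBIC)
out=np.vstack([cv2.resize(a,(350,300)),np.zeros((0,350,3),'uint8')])
out=np.hstack([out,cv2.resize(b,(412,300))])
s_=C['side']['color'];out=np.vstack([out,cv2.resize(s_,(762,572))[:0]])
cv2.imwrite('pics/b.png',out)
cv2.imwrite('pics/side0b.png',cv2.resize(s_,(800,600)))
E
```

```text
table z 0.0011099076969456334
[177, 118, 23, 15, 121] cen [ 0.337 -0.441  0.016] min [ 0.31  -0.494  0.012] max [ 0.355 -0.392  0.02 ]
[160, 135, 19, 15, 187] cen [ 0.45  -0.408  0.025] min [ 0.42  -0.436  0.012] max [ 0.485 -0.37   0.038]
[246, 144, 29, 16, 141] cen [ 0.268 -0.131  0.015] min [ 0.248 -0.182  0.012] max [ 0.294 -0.084  0.019]
[133, 148, 23, 20, 305] cen [ 0.57  -0.394  0.036] min [ 0.538 -0.43   0.012] max [ 0.595 -0.372  0.049]
[164, 150, 19, 22, 284] cen [ 0.522 -0.297  0.045] min [ 0.497 -0.326  0.013] max [ 0.54  -0.28   0.064]
[227, 162, 30, 17, 160] cen [ 0.387 -0.116  0.016] min [ 0.361 -0.17   0.012] max [ 0.407 -0.068  0.022]
[142, 169, 18, 21, 271] cen [ 0.625 -0.285  0.046] min [ 0.599 -0.317  0.012] max [ 0.645 -0.269  0.065]
[173, 175, 111, 80, 2694] cen [ 0.547 -0.004  0.017] min [ 0.456 -0.186  0.012] max [0.631 0.129 0.024]
[330, 224, 23, 19, 333] cen [0.395 0.279 0.021] min [0.361 0.248 0.012] max [0.425 0.308 0.026]
[313, 246, 18, 25, 316] cen [0.512 0.29  0.037] min [0.481 0.258 0.012] max [0.533 0.317 0.047]
[367, 264, 12, 26, 206] cen [0.46  0.416 0.021] min [0.427 0.393 0.012] max [0.494 0.435 0.029]
[289, 274, 20, 39, 333] cen [0.623 0.299 0.022] min [0.573 0.273 0.012] max [0.679 0.317 0.028]
[346, 296, 9, 11, 65] cen [0.566 0.412 0.032] min [0.557 0.403 0.014] max [0.573 0.42  0.039]
```

View pics/b.png

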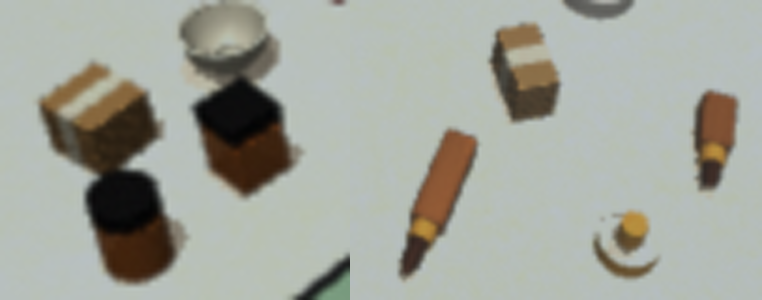

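View pics/side0b.png

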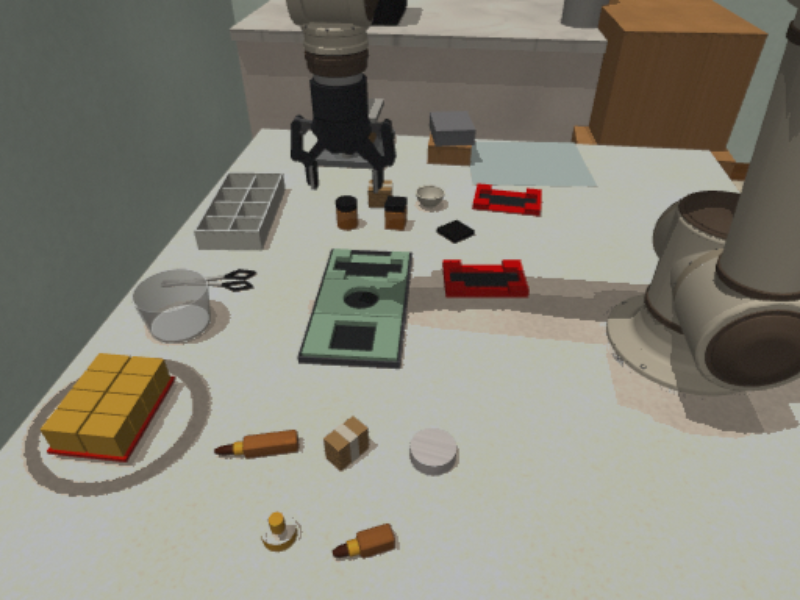

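The square-topped packet, scene (225,247), is the square one; the one at (503,404) has a narrow top, so it is oblong. The lid at (236,280) is round and the one at (271,253) is square. The burnisher at (466,458) is the longer. Now I'll measure the exact poses.

```bash
cat > m.py <<'E'
from h import *
import pickle
C=pickle.load(open('c0.pkl','rb'))
def top(W,lo,hi,box):
    H=W[...,2];m=(H>lo)&(H<hi)&(W[...,0]>box[0])&(W[...,0]<box[1])&(W[...,1]>box[2])&(W[...,1]<box[3])
    P=W[m];r=cv2.minAreaRect((P[:,:2]*1000).astype('float32'))
    return len(P),np.round(P[:,2].mean(),4),[np.round(x,1) for x in r], np.round(np.median(P[:,:2],0),4)
B={'pkA':(.04,.06,(.52,.62,-.45,-.35)),'pkB':(.04,.06,(.46,.56,.24,.34)),'jarA':(.056,.08,(.59,.67,-.34,-.25)),'jarB':(.056,.08,(.48,.56,-.34,-.26)),
'bl':(.012,.04,(.55,.7,.25,.33)),'bs':(.012,.04,(.41,.51,.38,.45)),'wt':(.03,.06,(.53,.6,.38,.45)),'wtdisc':(.01,.022,(.52,.62,.36,.46))}
if __name__=='__main__':
  for n in('scene','side'):
    W=cloud(C[n])
    for k,(lo,hi,b) in B.items():
        try: print(n,k,*top(W,lo,hi,b))
        except Exception as e: print(n,k,'none')
  c=C['wrist'];im=c['color'].astype(int)
  g=((im[...,1]>im[...,2]+15)&(im[...,1]>im[...,0]+5)).astype('uint8')
  n,l,s,ct=cv2.connectedComponentsWithStats(g)
  print([s[i].tolist() for i in range(1,n) if s[i,4]>200])
  g=cv2.morphologyEx(g,cv2.MORPH_CLOSE,np.ones((3,3)))
  cs,h=cv2.findContours(g,cv2.RETR_CCOMP,cv2.CHAIN_APPROX_NONE)
  for k,q in enumerate(cs):
    if cv2.contourArea(q)<300: continue
    P=np.array([onplane(c,u,v,.018,True)[:2] for u,v in q[:,0]])*1000
    print('hole' if h[0][k][3]>=0 else 'outer',np.round(cv2.minAreaRect(P.astype('float32'))[0],1),np.round(cv2.minAreaRect(P.astype('float32'))[1:][0],1),cv2.minAreaRect(P.astype('float32'))[2])
  # dark floors at z=.006
  d=((im.max(2)<75)).astype('uint8')
  n,l,s,ct=cv2.connectedComponentsWithStats(d)
  for i in range(1,n):
    if 400<s[i,4]<10000:
      v,u=np.where(l==i);P=np.array([onplane(c,a,b,.006,True)[:2] for a,b in zip(u,v)])*1000
      print('floor',s[i].tolist(),[np.round(x,1) for x in cv2.minAreaRect(P.astype('float32'))])
E
python3 m.py
```

```text
scene pkA 166 0.044 [array([ 567.4, -401.2]), array([53.3, 55.3]), np.float64(4.4)] [ 0.5665 -0.3989]
scene pkB 199 0.0437 [array([506.1, 286.9]), array([53.8, 30.8]), np.float64(53.4)] [0.5069 0.2875]
scene jarA 125 0.0601 [array([ 621.4, -293.1]), array([43.8, 45.7]), np.float64(27.4)] [ 0.6219 -0.2925]
scene jarB 120 0.0599 [array([ 517.7, -303.9]), array([43.7, 41.2]), np.float64(86.7)] [ 0.5177 -0.3029]
scene bl 333 0.0218 [array([626.6, 298.7]), array([108.3,  24.3]), np.float64(16.4)] [0.6238 0.2988]
scene bs 206 0.021 [array([461.3, 416.8]), array([71.3, 23.9]), np.float64(24.8)] [0.4606 0.4159]
scene wt 45 0.0355 [array([564. , 411.3]), array([16.5, 15.6]), np.float64(76.6)] [0.5643 0.4119]
scene wtdisc 33 0.0154 [array([575., 415.]), array([18.8, 35.8]), np.float64(6.4)] [0.5774 0.4151]
side pkA 68 0.0418 [array([ 561.6, -401. ]), array([49.8, 55.5]), np.float64(7.7)] [ 0.5517 -0.3967]
side pkB 331 0.0433 [array([503. , 287.7]), array([53.2, 32.3]), np.float64(52.3)] [0.5024 0.2896]
side jarA 85 0.058 [array([ 615.7, -293. ]), array([42.6, 46.7]), np.float64(12.2)] [ 0.6154
[... 461 characters left out ...]
1, 19.3]), np.float64(17.6)] [0.5535 0.4234]
[[179, 63, 129, 221, 15912]]
outer [540.9 -30.7] [150.3 298.4] 2.588883399963379
hole [ 545.1 -127.6] [132.9  53. ] 2.7817578315734863
hole [536.6  69.5] [72.3 72.5] 2.7852184772491455
floor [435, 0, 67, 38, 775] [array([866. , 222.7]), array([ 41.8, 135.7]), np.float64(89.9)]
floor [177, 60, 134, 223, 1209] [array([540.3, -32.4]), array([164.2, 310.2]), np.float64(2.4)]
floor [214, 75, 60, 59, 3216] [array([536.3,  69. ]), array([70.5, 70.6]), np.float64(2.8)]
floor [223, 161, 50, 47, 1866] [array([540.3, -33.8]), array([64. , 62.7]), np.float64(0.1)]
floor [205, 235, 94, 33, 2277] [array([ 545.7, -133.7]), array([131.9,  49. ]), np.float64(3.0)]
```

Sizes match: packet A is 53x55 mm (square), jar A is round, and the long burnisher measures 109 mm. Moving to hover over the square packet.

Call:
{"fn": "move_arm", "kwargs": {
  "deltas": [
    [[0.2,0,0.008,0],[0.2,0,0.008,0],[0.2,0,0.008,0],[0.2,0,0.008,0],[0.2,0,0.008,0]]
  ],
  "claw": 0.085,
  "newtons": 40
}}

```text
time: 0.65
ee_pos: [0.5574, -0.2052, 0.2092]
tcp_rot: [-90.1, -0.0, -90.3]
wrist_force: [0.6, 0.2, -0.2]
opening: 0.0852
```

Call:
{"fn": "move_arm", "kwargs": {
  "deltas": [
    [[0.2,0.05,0.008,-5],[0.2,0.05,0.008,-5],[0.2,0.05,0.008,-5],[0.2,0.05,0.008,-5],[0.2,0.05,0.008,-5]]
  ]
}}

```text
time: 1.15
ee_pos: [0.5646, -0.4039, 0.1564]
tcp_rot: [-90.2, 0.1, -85.2]
wrist_force: [0.5, 0.0, 0.3]
opening: 0.0851
```

```bash
cat >> h.py <<'E'
from scipy.spatial.transform import Rotation as Ro
def go(x,y,z,yaw):  # yaw: world direction of jaw axis; prints the tool-frame shift from here
    o=get_obs();R=Ro.from_euler('xyz',o['tcp_rot'],degrees=True).as_matrix()
    d=R.T@(np.array([x,y,z])-o['ee_pos']);cur=np.degrees(np.arctan2(R[1,2],R[0,2]))
    t=(cur-yaw+180)%360-180
    print('go',np.round(d,4),'turn',round(t,2),'pos',np.round(o['ee_pos'],4),'cur',round(cur,2),'open',round(o['opening'],4),'F',np.round(o['wrist_force'],1),'q6',round(o['q'][5],1),'t',round(o['time'],1))
def shot(n,name,view=True):
    c=camera(n);cv2.imwrite(f'pics/{name}.png',c['color']);return c
E
sleep 0.3; python3 - <<'E'
from h import *
from m import top,B
c=shot('wrist','w1')
W=cloud(c)
print(np.nanmin(W[...,2]),np.mean(c['range_z']==0))
# fisheye cloud: range along axis
v,u=np.mgrid[:384,:512];x=(u-c['cx'])/c['fx'];y=(v-c['cy'])/c['fy'];r=np.hypot(x,y);s=np.tan(r)/np.maximum(r,1e-9)
z=c['range_z'];P=np.stack([x*s*z,y*s*z,z],-1);T=np.array(c['T']);W=P@T[:3,:3].T+T[:3,3];W[z==0]=np.nan
for k in('pkA','jarA','jarB'): print(k,*top(W,*B[k]))
go(.566,-.4,.012,5)
E
```

```text
-0.7193545468930024 0.0039215087890625
pkA 2731 0.0442 [array([ 563.5, -403.5]), array([52.6, 51.5]), np.float64(5.6)] [ 0.5636 -0.4023]
jarA 2009 0.0601 [array([ 618.6, -296.4]), array([45., 45.]), np.float64(64.6)] [ 0.6181 -0.2967]
jarB 2245 0.0602 [array([ 515.2, -307.3]), array([42.6, 42.4]), np.float64(88.1)] [ 0.5159 -0.3076]
go [-0.0021  0.1453  0.0018] turn -0.19 pos [ 0.5648 -0.4026  0.1573] cur 4.81 open 0.0851 F [ 0.1 -0.1 -1.2] q6 49.7 t 1.2
```

View pics/w1.png

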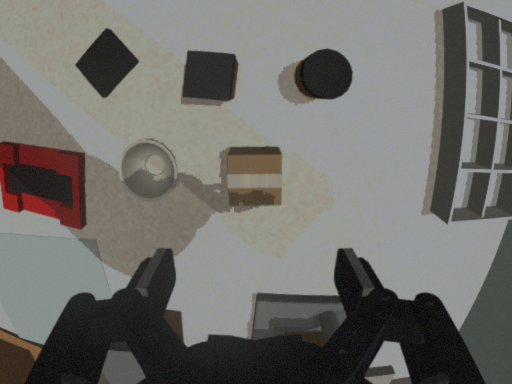

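The wrist view shows the square packet at (254,177), the square jar at (210,77) and the round jar at (326,75), all with the expected sizes.

Call:
{"fn": "move_arm", "kwargs": {
  "deltas": [
    [[0,0.05,0,-0.8],[0,0.1,0,-0.8],[0,0.13,0,-0.8],[0,0.145,0,-0.8],[0,0.145,0,-0.8]]
  ]
}}

```text
time: 1.7
ee_pos: [0.5655, -0.3984, 0.0141]
tcp_rot: [-90.1, 0.1, -84.1]
wrist_force: [-1.2, -0.3, 0.3]
opening: 0.0851
```

Call:
{"fn": "move_arm", "kwargs": {
  "deltas": [
    [[0,0,0,0],[0,0,0,0],[0,0,0,0],[0,0,0,0],[0,0,0,0]]
  ],
  "claw": 0.03,
  "newtons": 40
}}

```text
time: 2.2
ee_pos: [0.5672, -0.4006, 0.0186]
tcp_rot: [-89.8, -0.1, -84.2]
wrist_force: [-1.6, 2.1, 7.5]
opening: 0.0494
```

Call:
{"fn": "move_arm", "kwargs": {
  "deltas": [
    [[0,0,0,0],[0,-0.02,0,0],[0,-0.06,0,0],[0,-0.11,0,0],[0,-0.12,0,0]]
  ]
}}

```text
time: 2.7
ee_pos: [0.5679, -0.4013, 0.1438]
tcp_rot: [-89.6, -0.4, -84.2]
wrist_force: [-0.4, -0.3, -0.2]
opening: 0.0491
```

```bash
cat >> h.py <<'E'
def wcloud(c):
    v,u=np.mgrid[:384,:512];x=(u-c['cx'])/c['fx'];y=(v-c['cy'])/c['fy'];r=np.hypot(x,y);s=np.tan(r)/np.maximum(r,1e-9)
    z=c['range_z'];P=np.stack([x*s*z,y*s*z,z],-1);T=np.array(c['T']);W=P@T[:3,:3].T+T[:3,3];W[z==0]=np.nan;return W
E
python3 - <<'E'
from h import *
c=shot('wrist','w2')
go(.5365,.069,.13,2.7)
E
```

```text
go [-0.4712  0.0099  0.0162] turn 3.09 pos [ 0.5678 -0.4013  0.1428] cur 5.79 open 0.0494 F [-0.4  0.4  0.4] q6 49.0 t 2.8
```

View pics/w2.png

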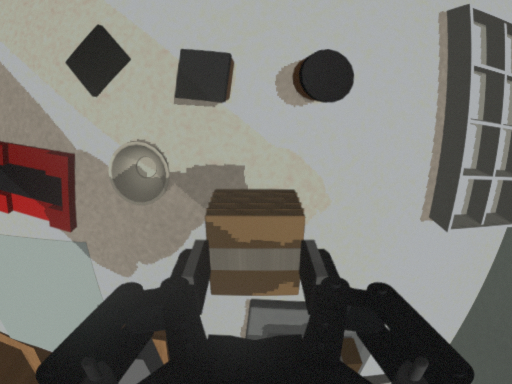

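Packet is held (opening 49 mm). Carrying it to the square pocket.

Call:
{"fn": "move_arm", "kwargs": {
  "deltas": [
    [[-0.236,0,0.008,1.5],[-0.236,0,0.008,1.5],[-0.236,0,0.008,1.5],[-0.236,0,0.008,1.5],[-0.236,0,0.008,1.5]]
  ]
}}

```text
time: 3.25
ee_pos: [0.5494, -0.1617, 0.1349]
tcp_rot: [-90.0, 0.0, -85.6]
wrist_force: [0.7, -0.3, -1.2]
opening: 0.0494
```

Call:
{"fn": "move_arm", "kwargs": {
  "deltas": [
    [[-0.235,0,0.008,1.5],[-0.235,0,0.008,1.5],[-0.235,0,0.008,1.5],[-0.235,0,0.008,1.5],[-0.235,0,0.008,1.5]]
  ]
}}

```text
time: 3.75
ee_pos: [0.5397, 0.0733, 0.135]
tcp_rot: [-90.0, 0.0, -87.1]
wrist_force: [0.2, 0.8, -1.0]
opening: 0.0491
```

```bash
python3 - <<'E'
from h import *
go(.5365,.069,.13,2.7)
c=shot('wrist','w3');s=camera('side');cc=camera('scene')
for n,W in(('w',wcloud(c)),('side',cloud(s)),('scene',cloud(cc))):
    o=get_obs()['ee_pos'];m=(abs(W[...,0]-o[0])<.06)&(abs(W[...,1]-o[1])<.06)
    im={'w':c,'side':s,'scene':cc}[n]['color'].astype(int)
    br=(im[...,2]>im[...,0]+25)&m&(W[...,2]>.05)
    P=W[br];print(n,len(P),np.round(np.percentile(P[:,2],[1,5,50,95,99]),4),end=' ')
    t=P[P[:,2]>np.percentile(P[:,2],95)-.006];r=cv2.minAreaRect((t[:,:2]*1000).astype('float32'));print([np.round(x,1) for x in r])
# refine pocket: dark floor edges in wrist view at rim height
W=wcloud(c);im=c['color'].astype(int)
g=(im[...,1]>im[...,2]+15)&(abs(W[...,2]-.018)<.006)
r=cv2.minAreaRect((W[g][:,:2]*1000).astype('float32'));print('caddy',[np.round(x,1) for x in r])
E
```

```text
go [ 0.0041  0.005  -0.0034] turn 0.18 pos [0.5397 0.0733 0.135 ] cur 2.88 open 0.0491 F [ 0.2  0.8 -1. ] q6 94.8 t 3.8
w 6296 [0.1262 0.1363 0.1603 0.1613 0.1618] [array([524. ,  70.2]), array([83.4, 52.3]), np.float64(2.4)]
side 581 [0.1174 0.1202 0.1528 0.51   0.5143] [array([573.1, 113. ]), array([ 8.5, 10.5]), np.float64(10.1)]
scene 661 [0.1281 0.1494 0.6186 0.6355 0.6373] [array([525.2,  93.7]), array([37.5, 83.5]), np.float64(39.1)]
caddy [array([540.2, -11.4]), array([150.2, 268.9]), np.float64(2.5)]
```

View pics/w3.png

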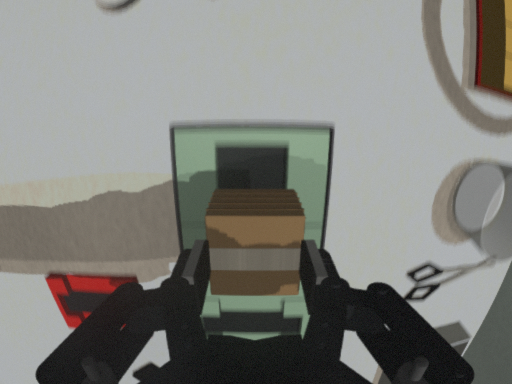

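The view shows the packet hanging over the caddy at (254,250), with the pocket edge at (252,165) in front of it. The packet's underside is 18 mm below the TCP. Lowering it.

Call:
{"fn": "move_arm", "kwargs": {
  "deltas": [
    [[0.001,0.03,-0.003,0],[0.001,0.07,-0.003,0],[0.001,0.09,-0.003,0],[0.001,0.1,-0.003,0],[0.001,0.104,-0.003,0]]
  ]
}}

```text
time: 4.4
ee_pos: [0.5371, 0.0685, 0.0306]
tcp_rot: [-90.1, -0.0, -87.3]
wrist_force: [-0.3, -0.1, -0.9]
opening: 0.049
```

```bash
python3 - <<'E'
from h import *
go(.5365,.072,.024,2.7)
E
```

```text
go [-0.0036  0.0066 -0.0004] turn 0.03 pos [0.5371 0.0685 0.0306] cur 2.73 open 0.049 F [-0.3 -0.1 -0.9] q6 94.5 t 4.4
```

Call:
{"fn": "move_arm", "kwargs": {
  "deltas": [
    [[-0.002,0.003,0,0],[-0.002,0.006,0,0],[-0.002,0.006,0,0],[-0.002,0.006,0,0]]
  ]
}}

```text
time: 4.8
ee_pos: [0.5378, 0.0715, 0.0261]
tcp_rot: [-90.0, 0.0, -87.2]
wrist_force: [-0.3, 0.8, -0.9]
opening: 0.0494
```

Call:
{"fn": "move_arm", "kwargs": {
  "deltas": [
    [[0,0,0,0],[0,0,0,0],[0,0,0,0],[0,0,0,0]]
  ],
  "claw": 0.075
}}

```text
time: 5.2
ee_pos: [0.5375, 0.0714, 0.0256]
tcp_rot: [-90.0, 0.0, -87.2]
wrist_force: [-0.4, -0.3, -0.4]
opening: 0.0746
```

Call:
{"fn": "move_arm", "kwargs": {
  "deltas": [
    [[0,-0.02,0,0],[0,-0.07,0,0],[0,-0.12,0,0],[0,-0.16,0,0],[0,-0.16,0,0]]
  ]
}}

```text
time: 5.7
ee_pos: [0.5394, 0.0717, 0.1919]
tcp_rot: [-89.5, 0.0, -87.2]
wrist_force: [-0.2, 0.3, -0.8]
opening: 0.0751
```

```bash
python3 - <<'E'
from h import *
from m import top
c=shot('wrist','w4');s=camera('side');cc=camera('scene')
for W in(wcloud(c),cloud(s),cloud(cc)): print(*top(W,.044,.06,(.49,.59,.02,.12)))
go(.562,.412,.13,0)
E
```

```text
2305 0.0502 [array([537.6,  68.6]), array([52.7, 51.8]), np.float64(2.1)] [0.5376 0.0699]
319 0.0485 [array([536.1,  70.5]), array([52.7, 54.4]), np.float64(3.4)] [0.5352 0.0746]
286 0.0498 [array([539.7,  70.5]), array([55.2, 53.2]), np.float64(3.0)] [0.5416 0.0711]
go [-0.339   0.0549  0.0413] turn 2.8 pos [0.5373 0.0714 0.185 ] cur 2.8 open 0.0752 F [-0.   0.2 -0.7] q6 94.8 t 5.8
```

View pics/w4.png

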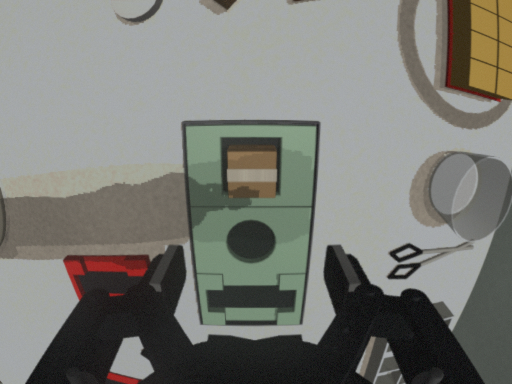

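The packet sits in the square pocket at (251,171), level, top at z = 50 mm. On to the weight.

Call:
{"fn": "move_arm", "kwargs": {
  "deltas": [
    [[-0.17,0,0.02,1.4],[-0.17,0,0.02,1.4],[-0.17,0,0.02,1.4],[-0.17,0,0.02,1.4],[-0.17,0,0.02,1.4]]
  ],
  "claw": 0.06
}}

```text
time: 6.35
ee_pos: [0.5481, 0.2447, 0.1827]
tcp_rot: [-90.2, -0.1, -88.4]
wrist_force: [0.2, -0.7, -0.7]
opening: 0.0598
```

Call:
{"fn": "move_arm", "kwargs": {
  "deltas": [
    [[-0.169,0.05,0.02,1.4],[-0.169,0.05,0.02,1.4],[-0.169,0.05,0.02,1.4],[-0.169,0.05,0.02,1.4],[-0.169,0.05,0.02,1.4]]
  ]
}}

```text
time: 6.85
ee_pos: [0.5637, 0.4132, 0.1311]
tcp_rot: [-90.3, -0.2, -89.9]
wrist_force: [-0.9, -0.4, -0.0]
opening: 0.0603
```

```bash
python3 - <<'E'
from h import *
from m import top,B
c=shot('wrist','w5');W=wcloud(c)
for k in('wt','wtdisc','bl','bs'): print(k,*top(W,*B[k]))
go(.562,.412,.019,0)
E
```

```text
wt 304 0.0358 [array([561.5, 410.7]), array([17.1, 17.2]), np.float64(49.7)] [0.5618 0.4114]
wtdisc 78 0.0148 [array([562.2, 422.8]), array([17.1, 39.5]), np.float64(85.2)] [0.5626 0.4281]
bl 1109 0.0219 [array([625.2, 298. ]), array([109. ,  24.9]), np.float64(16.6)] [0.6007 0.2954]
bs 1302 0.0216 [array([459.7, 416.2]), array([71.4, 24.4]), np.float64(25.2)] [0.4577 0.4163]
go [-0.0007  0.1135 -0.0017] turn 0.08 pos [0.5641 0.4116 0.1325] cur 0.08 open 0.0601 F [-0.5 -0.6 -0.2] q6 126.0 t 6.9
```

View pics/w5.png

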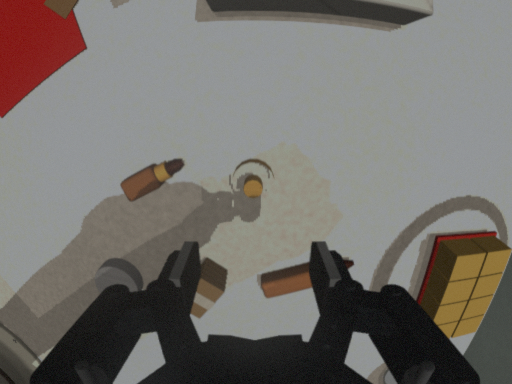

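Weight knob is at (253,187). Descending so the tips stay just above the disc.

Call:
{"fn": "move_arm", "kwargs": {
  "deltas": [
    [[0,0.04,-0.002,0],[0,0.08,-0.002,0],[0,0.1,-0.002,0],[0,0.108,-0.002,0],[0,0.11,-0.002,0]]
  ]
}}

```text
time: 7.4
ee_pos: [0.563, 0.4101, 0.0252]
tcp_rot: [-90.0, -0.0, -90.1]
wrist_force: [-0.4, 0.1, 0.3]
opening: 0.0603
```

Call:
{"fn": "move_arm", "kwargs": {
  "deltas": [
    [[0,0,0,0],[0,0,0,0],[0,0,0,0]]
  ]
}}

```text
time: 7.7
ee_pos: [0.5636, 0.4119, 0.027]
tcp_rot: [-89.9, 0.1, -90.0]
wrist_force: [-0.2, 0.6, 0.5]
opening: 0.06
```

```bash
python3 - <<'E'
from h import *
go(.562,.411,.019,0)
E
```

```text
go [ 0.001   0.008  -0.0016] turn -0.0 pos [0.5636 0.4119 0.027 ] cur -0.0 open 0.06 F [-0.2  0.6  0.5] q6 126.2 t 7.7
```

Call:
{"fn": "move_arm", "kwargs": {
  "deltas": [
    [[0.001,0.004,-0.002,0],[0.001,0.008,-0.002,0],[0.001,0.008,-0.002,0],[0.001,0.008,-0.002,0]]
  ]
}}

```text
time: 8.1
ee_pos: [0.5608, 0.4105, 0.0172]
tcp_rot: [-90.0, -0.0, -90.0]
wrist_force: [0.2, -0.2, 0.9]
opening: 0.06
```

Call:
{"fn": "move_arm", "kwargs": {
  "deltas": [
    [[0,0,0,0],[0,0,0,0],[0,0,0,0],[0,0,0,0],[0,0,0,0]]
  ],
  "claw": 0.0,
  "newtons": 50
}}

```text
time: 8.6
ee_pos: [0.561, 0.4106, 0.0175]
tcp_rot: [-90.0, -0.0, -90.0]
wrist_force: [-0.3, -0.6, 0.3]
opening: -0.0
```

Call:
{"fn": "move_arm", "kwargs": {
  "deltas": [
    [[0,0,0,0],[0,0,0,0],[0,-0.01,0,0],[0,-0.02,0,0],[0,-0.02,0,0]]
  ]
}}

```text
time: 9.1
ee_pos: [0.5619, 0.4113, 0.0402]
tcp_rot: [-89.8, 0.1, -90.0]
wrist_force: [0.5, 0.6, 0.5]
opening: -0.0003
```

```bash
python3 - <<'E'
from h import *
go(.5375,.0695,.16,0)
c=shot('wrist','w6')
E
```

```text
go [ 0.3415 -0.1206 -0.0241] turn -0.0 pos [0.5619 0.4113 0.0402] cur -0.0 open -0.0003 F [0.5 0.6 0.5] q6 126.2 t 9.1
```

It closed on nothing, so I'll look.

```bash
python3 - <<'E'
from h import *
c=camera('side')
W=cloud(c);m=(abs(W[...,0]-.56)<.07)&(abs(W[...,1]-.41)<.07)
v,u=np.where(m);print(u.min(),u.max(),v.min(),v.max())
a=c['color'][max(0,v.min()-60):v.max()+20,max(0,u.min()-20):u.max()+20]
a=cv2.resize(a,None,fx=3,fy=3,interpolation=cv2.INTER_CUBIC)[:560]
b=cv2.resize(cv2.imread('pics/w6.png')[130:330,150:360],None,fx=2,fy=2)
h=max(a.shape[0],b.shape[0]);f=lambda i:cv2.copyMakeBorder(i,0,h-i.shape[0],0,0,0)
o=np.hstack([f(a),f(b)]);print(o.shape);o=o if o.shape[1]<=800 else cv2.resize(o,None,fx=800/o.shape[1],fy=800/o.shape[1]);cv2.imwrite('pics/d.png',o)
E
```

```text
54 223 17 383
(560, 1047, 3)
```

View pics/d.png

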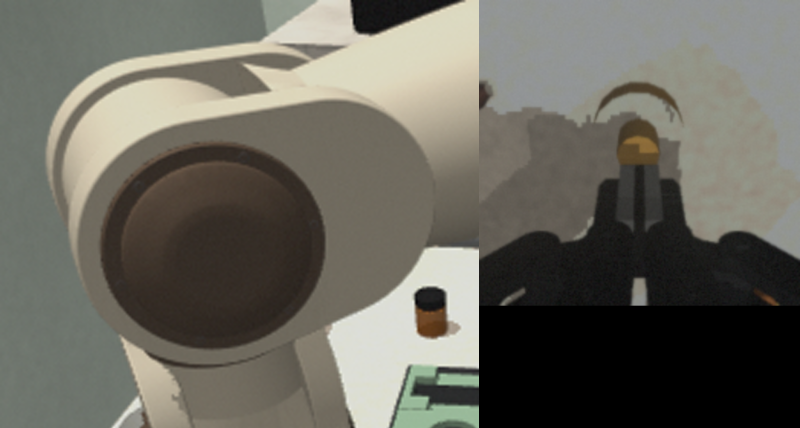

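The weight still stands upright, at about (640,150) in the crop, just on the +y side of the shut fingers. I'll rise, open and measure again.

Call:
{"fn": "move_arm", "kwargs": {
  "deltas": [
    [[0,-0.04,0,0],[0,-0.08,0,0],[0,-0.09,0,0],[0,-0.09,0,0],[0,-0.09,0,0]]
  ],
  "claw": 0.06
}}

```text
time: 9.7
ee_pos: [0.5607, 0.4104, 0.1261]
tcp_rot: [-90.1, -0.0, -90.0]
wrist_force: [-0.4, 0.2, -0.6]
opening: 0.0601
```

```bash
python3 - <<'E'
from h import *
from m import top,B
c=shot('wrist','w7');W=wcloud(c);im=c['color'].astype(int)
for k in('wt','wtdisc','bl'): print(k,*top(W,*B[k]))
m=(W[...,2]>.03)&(W[...,2]<.06)&(abs(W[...,0]-.56)<.04)&(abs(W[...,1]-.42)<.04)
v,u=np.where(m);print(u.mean(),v.mean(),len(u))
go(.562,.412,.019,0)
# colour centroid of knob top cast to z=.036
print(onplane(c,u.mean(),v.mean(),.036,True))
o=get_obs();print(o['tcp_rot'], c['T'])
s=camera('scene')
k=cloud(s);print(*top(k,.03,.045,B['wt'][2]))
E
```

```text
wt 317 0.0357 [array([561.3, 410.8]), array([17.1, 17. ]), np.float64(50.9)] [0.561  0.4115]
wtdisc 78 0.0154 [array([561.2, 422. ]), array([37.7, 19.2]), np.float64(9.8)] [0.561  0.4258]
bl 1097 0.0217 [array([624.7, 297.9]), array([110.1,  24.8]), np.float64(16.3)] [0.5997 0.2957]
255.44479495268138 185.98422712933754 317
go [-0.0019  0.1064  0.0018] turn -0.0 pos [0.5604 0.4102 0.1254] cur -0.0 open 0.0601 F [-0.4 -0.3 -1. ] q6 126.2 t 9.8
[0.56138986 0.41145314 0.036     ]
[-9.01194013e+01 -8.83997632e-02 -9.00001702e+01] [[ 9.99998873e-01  3.14274366e-04 -1.46827995e-03  5.60885249e-01]
 [-1.83830058e-04 -9.44870791e-01 -3.27443360e-01  4.93844566e-01]
 [-1.49024189e-03  3.27443261e-01 -9.44869668e-01  2.89657429e-01]
 [ 0.00000000e+00  0.00000000e+00  0.00000000e+00  1.00000000e+00]]
47 0.0354 [array([563.4, 411. ]), array([18.5, 16.8]), np.float64(28.2)] [0.5645 0.4116]
```

The weight hasn't moved, so the fingers apparently closed above or around the knob. I'll shut them here and measure where the tips really are relative to the TCP.

Call:
{"fn": "move_arm", "kwargs": {
  "deltas": [
    [[0,0,0,0],[0,0,0,0],[0,0,0,0],[0,0,0,0],[0,0,0,0]]
  ],
  "claw": 0.0
}}

```text
time: 10.3
ee_pos: [0.561, 0.4106, 0.1275]
tcp_rot: [-90.0, 0.0, -90.0]
wrist_force: [-1.0, -0.0, -0.3]
opening: 0.0
```

```bash
python3 - <<'E'
from h import *
go(.562,.412,.019,0);o=get_obs()['ee_pos']
for n in('scene','side','wrist'):
    c=camera(n);W=wcloud(c) if n=='wrist' else cloud(c)
    m=(abs(W[...,0]-o[0])<.03)&(abs(W[...,1]-o[1])<.03)&(W[...,2]>.06)&(W[...,2]<.25)
    P=W[m]
    if len(P)<5: print(n,len(P));continue
    print(n,len(P),'zmin',np.round(np.percentile(P[:,2],[0,2,10]),4))
    for z in np.arange(.10,.2,.008):
        q=P[abs(P[:,2]-z)<.004]
        if len(q):print(round(z,3),len(q),np.round(q.min(0)[:2]-o[:2],4),np.round(q.max(0)[:2]-o[:2],4))
E
```

```text
go [-0.0014  0.1085  0.001 ] turn -0.0 pos [0.561  0.4106 0.1275] cur -0.0 open 0.0 F [-1.  -0.  -0.3] q6 126.2 t 10.3
scene 152 zmin [0.15   0.1543 0.1621]
0.148 1 [0.0079 0.0075] [0.0079 0.0075]
0.156 13 [-0.0045 -0.0031] [0.0147 0.0114]
0.164 10 [-0.0016  0.0019] [0.0157 0.0113]
0.172 4 [-0.0027  0.0101] [0.0078 0.0116]
0.18 2 [-0.0024  0.0112] [0.0041 0.0113]
0.196 16 [-0.0055  0.0024] [0.0288 0.0141]
side 1153 zmin [0.1491 0.1566 0.1682]
0.148 6 [-0.0079  0.0051] [0.0052 0.0105]
0.156 44 [-0.0145 -0.0049] [0.0114 0.0121]
0.164 63 [-0.0149 -0.0075] [0.0127 0.0126]
0.172 63 [-0.0151 -0.0036] [0.0121 0.0118]
0.18 53 [-0.0151 -0.0018] [0.0117 0.0121]
0.188 50 [-0.0177  0.0043] [0.0214 0.0131]
0.196 122 [-0.0292 -0.008 ] [0.03   0.0144]
wrist 18520 zmin [0.1524 0.1618 0.1858]
0.156 268 [-0.0131  0.0051] [0.0131 0.0107]
0.164 435 [-0.0138  0.0051] [0.0134 0.0108]
0.172 501 [-0.0135  0.0047] [0.0133 0.0112]
0.18 464 [-0.0136  0.0048] [0.0135 0.0108]
0.188 741 [-0.0213 -0.012 ] [0.0209 0.0128]
0.196 1702 [-0.03   -0.0133] [0.03   0.0137]
```

All three cameras agree: the shut fingertips sit about 24 mm above the reported TCP. That explains the miss (tips at 41 mm, knob top at 36 mm). I'll correct for it: to bring the tips to 19 mm, TCP z ≈ -5 mm, approached in steps.

Call:
{"fn": "move_arm", "kwargs": {
  "deltas": [
    [[-0.001,0.04,0.001,0],[-0.001,0.08,0.001,0],[-0.001,0.1,0.001,0],[-0.001,0.118,0.001,0],[-0.001,0.123,0.001,0]]
  ],
  "claw": 0.05
}}

```text
time: 10.95
ee_pos: [0.5609, 0.4108, 0.002]
tcp_rot: [-90.2, -0.1, -90.0]
wrist_force: [-1.1, -0.6, 0.5]
opening: 0.0503
```

Call:
{"fn": "move_arm", "kwargs": {
  "deltas": [
    [[0,0,0,0],[0,0,0,0],[0,0,0,0]]
  ]
}}

```text
time: 11.25
ee_pos: [0.5626, 0.4121, 0.0061]
tcp_rot: [-89.9, 0.1, -90.0]
wrist_force: [-0.4, 0.6, -0.1]
opening: 0.0505
```

```bash
python3 - <<'E'
from h import *
go(.5615,.411,-.004,0)
c=camera('wrist');W=wcloud(c);o=get_obs()['ee_pos']
im=c['color']
m=(abs(W[...,0]-o[0])<.06)&(abs(W[...,1]-o[1])<.02)&(W[...,2]<.06)&(im.max(2)<70)
P=W[m];print(len(P),np.round(np.percentile(P[:,2],[0,2,10,50]),4));cv2.imwrite('pics/w8.png',im)
E
```

```text
go [ 0.0011  0.0101 -0.0011] turn -0.0 pos [0.5626 0.4121 0.0061] cur -0.0 open 0.0505 F [-0.4  0.6 -0.1] q6 126.2 t 11.2
2271 [0.0002 0.0113 0.031  0.0467]
```

Call:
{"fn": "move_arm", "kwargs": {
  "deltas": [
    [[0.001,0.005,-0.001,0],[0.001,0.01,-0.001,0],[0.001,0.01,-0.001,0],[0.001,0.01,-0.001,0],[0.001,0.01,-0.001,0]]
  ]
}}

```text
time: 11.8
ee_pos: [0.561, 0.4106, -0.0055]
tcp_rot: [-90.0, -0.0, -90.0]
wrist_force: [-0.4, -0.2, 0.2]
opening: 0.0503
```

Call:
{"fn": "move_arm", "kwargs": {
  "deltas": [
    [[0,0,0,0],[0,0,0,0],[0,0,0,0],[0,0,0,0],[0,0,0,0]]
  ],
  "claw": 0.0,
  "newtons": 50
}}

```text
time: 12.3
ee_pos: [0.5615, 0.411, -0.0043]
tcp_rot: [-89.9, 0.1, -90.0]
wrist_force: [-0.0, -0.1, 6.2]
opening: 0.016
```

```bash
python3 - <<'E'
from h import *
go(.5615,.411,-.004,0)
E
```

```text
go [ 0.     -0.0003 -0.    ] turn 0.0 pos [ 0.5615  0.411  -0.0043] cur 0.0 open 0.016 F [-0.  -0.1  6.2] q6 126.2 t 12.3
```

Knob gripped (16 mm). Lift and carry to above the packet.

Call:
{"fn": "move_arm", "kwargs": {
  "deltas": [
    [[0,-0.03,0,0],[0,-0.08,0,0],[0,-0.12,0,0],[0,-0.12,0,0]]
  ]
}}

```text
time: 12.7
ee_pos: [0.5629, 0.412, 0.1215]
tcp_rot: [-89.6, 0.3, -90.0]
wrist_force: [-0.2, 0.2, -3.6]
opening: 0.0162
```

Call:
{"fn": "move_arm", "kwargs": {
  "deltas": [
    [[0.17,0,-0.012,-1],[0.17,0,-0.012,-1],[0.17,0,-0.012,-1],[0.17,0,-0.012,-1],[0.17,0,-0.012,-1]]
  ]
}}

```text
time: 13.2
ee_pos: [0.5486, 0.2378, 0.1138]
tcp_rot: [-90.1, -0.0, -89.2]
wrist_force: [0.5, 1.0, -3.4]
opening: 0.016
```

Call:
{"fn": "move_arm", "kwargs": {
  "deltas": [
    [[0.17,0,-0.01,-1],[0.17,0,-0.01,-1],[0.17,0,-0.01,-1],[0.17,0,-0.01,-1],[0.17,0,-0.01,-1]]
  ]
}}

```text
time: 13.7
ee_pos: [0.5419, 0.0686, 0.1138]
tcp_rot: [-90.0, -0.0, -88.2]
wrist_force: [0.5, 0.5, -2.3]
opening: 0.0158
```

```bash
python3 - <<'E'
from h import *
from m import top
c=shot('wrist','w9');W=wcloud(c);im=c['color'].astype(int);o=get_obs()['ee_pos']
print('packet top',*top(W,.044,.055,(.49,.59,.02,.12)))
m=(abs(W[...,0]-o[0])<.03)&(abs(W[...,1]-o[1])<.035)&(W[...,2]>.1)&(W[...,2]<.135)
P=W[m];print(len(P),np.round(np.percentile(P[:,2],[1,10,50,90,99]),4),np.round(P.min(0),4),np.round(P.max(0),4))
go(.5375,.0695,.048,2.7)
E
```

```text
packet top 3308 0.0502 [array([537.6,  68.9]), array([53.2, 52.6]), np.float64(2.5)] [0.537  0.0749]
719 [0.1181 0.1201 0.1268 0.1329 0.1347] [0.521  0.0714 0.1179] [0.5623 0.089  0.135 ]
go [ 0.0004  0.0658 -0.0045] turn -0.8 pos [0.542  0.07   0.1138] cur 1.9 open 0.0162 F [-0.4 -0.2 -2.2] q6 95.5 t 13.8
```

View pics/w9.png

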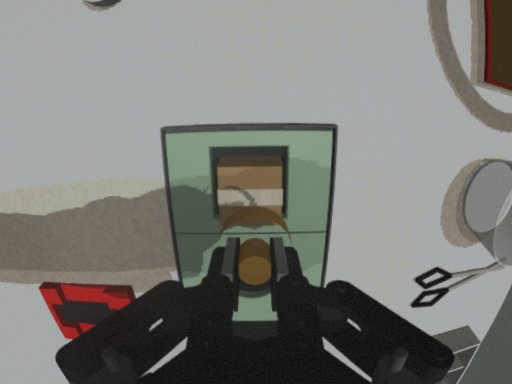

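The weight hangs level over the packet (knob at (254,262), packet at (250,188)). Lowering.

Call:
{"fn": "move_arm", "kwargs": {
  "deltas": [
    [[-0.001,0.02,-0.004,0],[-0.001,0.04,-0.004,0],[-0.001,0.055,-0.004,0],[-0.001,0.06,-0.004,0],[-0.001,0.06,-0.004,0]]
  ]
}}

```text
time: 14.25
ee_pos: [0.5375, 0.072, 0.0536]
tcp_rot: [-90.1, -0.0, -87.9]
wrist_force: [0.2, -0.4, -3.4]
opening: 0.016
```

Call:
{"fn": "move_arm", "kwargs": {
  "deltas": [
    [[0,0,0,0],[0,0,0,0],[0,0,0,0]]
  ]
}}

```text
time: 14.55
ee_pos: [0.5384, 0.0714, 0.0553]
tcp_rot: [-89.9, 0.0, -88.0]
wrist_force: [-0.3, -0.1, -2.0]
opening: 0.0163
```

```bash
python3 - <<'E'
from h import *
go(.5377,.0705,.0465,2.7)
E
```

```text
go [ 0.0009  0.0088 -0.0007] turn -0.71 pos [0.5384 0.0714 0.0553] cur 1.99 open 0.0163 F [-0.3 -0.1 -2. ] q6 95.6 t 14.6
```

Call:
{"fn": "move_arm", "kwargs": {
  "deltas": [
    [[0.001,0.004,-0.001,0],[0.001,0.0085,-0.001,0],[0.001,0.0085,-0.001,0],[0.001,0.0085,-0.001,0]]
  ]
}}

```text
time: 14.95
ee_pos: [0.5368, 0.0702, 0.0457]
tcp_rot: [-90.0, -0.0, -88.0]
wrist_force: [-0.9, -0.3, -3.0]
opening: 0.0157
```

Call:
{"fn": "move_arm", "kwargs": {
  "deltas": [
    [[0,0,0,0],[0,0,0,0],[0,0,0,0],[0,0,0,0]]
  ],
  "claw": 0.045
}}

```text
time: 15.35
ee_pos: [0.537, 0.0703, 0.0461]
tcp_rot: [-90.0, 0.0, -88.0]
wrist_force: [-0.7, 0.4, -0.0]
opening: 0.0454
```

Call:
{"fn": "move_arm", "kwargs": {
  "deltas": [
    [[0,-0.02,0,0],[0,-0.06,0,0],[0,-0.1,0,0],[0,-0.13,0,0],[0,-0.13,0,0]]
  ]
}}

```text
time: 15.85
ee_pos: [0.5387, 0.0705, 0.1808]
tcp_rot: [-89.6, 0.0, -88.0]
wrist_force: [0.4, -0.0, -0.5]
opening: 0.045
```

```bash
python3 - <<'E'
from h import *
from m import top
c=shot('wrist','w10');s=camera('scene')
for W in(wcloud(c),cloud(s)):
    print('knob',*top(W,.08,.1,(.49,.59,.02,.12)));print('disc',*top(W,.062,.07,(.49,.59,.02,.12)));print('pk',*top(W,.046,.054,(.49,.59,.02,.12)))
go(.6185,-.296,.15,0)
E
```

```text
knob 301 0.0857 [array([536.5,  70. ]), array([17.1, 16.9]), np.float64(46.5)] [0.5368 0.0706]
disc 52 0.0653 [array([538.1,  81.5]), array([18.4, 37.7]), np.float64(76.6)] [0.535  0.0868]
pk 1971 0.0502 [array([537.5,  68.3]), array([52.8, 51.6]), np.float64(2.7)] [0.5387 0.0727]
knob 29 0.0858 [array([540.1,  72.4]), array([15.7, 13.9]), np.float64(41.4)] [0.5409 0.0731]
disc 22 0.0653 [array([546.3,  80.1]), array([20.7, 39.8]), np.float64(45.2)] [0.5504 0.0823]
pk 189 0.05 [array([540.8,  70.9]), array([53.5, 55.1]), np.float64(6.9)] [0.5445 0.0728]
go [0.369  0.0265 0.0683] turn 2.0 pos [0.5373 0.0704 0.1764] cur 2.0 open 0.045 F [-0.5 -0.1 -0.5] q6 95.5 t 15.9
```

The weight is on the packet within 2 mm of centre, knob top at 86 mm as expected. Now the round jar.

Call:
{"fn": "move_arm", "kwargs": {
  "deltas": [
    [[0.185,0,0.035,1],[0.185,0,0.035,1],[0.185,0,0.035,1],[0.185,0,0.035,1],[0.185,0,0.035,1]]
  ],
  "claw": 0.085
}}

```text
time: 16.45
ee_pos: [0.5781, -0.1174, 0.1735]
tcp_rot: [-90.2, -0.0, -89.3]
wrist_force: [-0.7, 0.7, 0.0]
opening: 0.0851
```

Call:
{"fn": "move_arm", "kwargs": {
  "deltas": [
    [[0.184,0.02,0.034,1],[0.184,0.02,0.034,1],[0.184,0.02,0.034,1],[0.184,0.02,0.034,1],[0.184,0.02,0.034,1]]
  ]
}}

```text
time: 16.95
ee_pos: [0.6148, -0.3003, 0.152]
tcp_rot: [-90.2, 0.1, -90.2]
wrist_force: [0.8, -0.0, 0.3]
opening: 0.0848
```

```bash
python3 - <<'E'
from h import *
from m import top,B
c=shot('wrist','w11');W=wcloud(c)
for k in('jarA','jarB'): print(k,*top(W,*B[k]))
go(.6185,-.296,.002,0)
E
```

```text
jarA 1938 0.0601 [array([ 618.9, -295.6]), array([44.8, 45.2]), np.float64(43.8)] [ 0.6192 -0.2949]
jarB 1742 0.0602 [array([ 515.5, -307. ]), array([42.4, 42.1]), np.float64(87.2)] [ 0.5169 -0.306 ]
go [-0.0019  0.1509  0.0043] turn -0.15 pos [ 0.6148 -0.2982  0.1529] cur -0.15 open 0.0849 F [-0.9  1.3 -0.7] q6 64.3 t 17.0
```

View pics/w11.png

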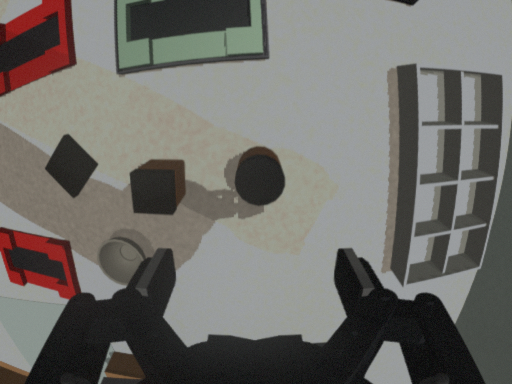

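The round lid is at (260,178) and the square jar at (158,190) stays clear of the left finger.

Call:
{"fn": "move_arm", "kwargs": {
  "deltas": [
    [[-0.002,0.04,0.004,0],[-0.002,0.08,0.004,0],[-0.002,0.12,0.004,0],[-0.002,0.14,0.004,0],[-0.002,0.148,0.004,0]]
  ]
}}

```text
time: 17.5
ee_pos: [0.6179, -0.2923, 0.0046]
tcp_rot: [-90.3, 0.1, -89.9]
wrist_force: [0.3, 1.1, -0.5]
opening: 0.0853
```

Call:
{"fn": "move_arm", "kwargs": {
  "deltas": [
    [[-0.002,0.004,0,0],[-0.002,0.004,0,0],[-0.002,0.004,0,0]]
  ]
}}

```text
time: 17.8
ee_pos: [0.6204, -0.2928, 0.0058]
tcp_rot: [-89.9, -0.1, -90.0]
wrist_force: [-0.5, 0.5, -0.5]
opening: 0.085
```

```bash
python3 - <<'E'
from h import *
go(.6188,-.296,.002,0)
E
```

```text
go [ 0.0032  0.0038 -0.0016] turn 0.02 pos [ 0.6204 -0.2928  0.0058] cur 0.02 open 0.085 F [-0.5  0.5 -0.5] q6 64.7 t 17.8
```

Call:
{"fn": "move_arm", "kwargs": {
  "deltas": [
    [[0.003,0.003,-0.001,0],[0.003,0.003,-0.001,0],[0.003,0.003,-0.001,0]]
  ]
}}

```text
time: 18.1
ee_pos: [0.6186, -0.2961, 0.0013]
tcp_rot: [-90.0, -0.0, -90.0]
wrist_force: [0.3, -0.1, 0.1]
opening: 0.085
```

Call:
{"fn": "move_arm", "kwargs": {
  "deltas": [
    [[0,0,0,0],[0,0,0,0],[0,0,0,0],[0,0,0,0],[0,0,0,0]]
  ],
  "claw": 0.02,
  "newtons": 40
}}

```text
time: 18.6
ee_pos: [0.6187, -0.2958, 0.0012]
tcp_rot: [-90.0, -0.0, -90.0]
wrist_force: [-0.5, -0.2, 1.8]
opening: 0.0451
```

```bash
python3 - <<'E'
from h import *
go(.5408,-.031,.12,2.7)
E
```

```text
go [-0.2648 -0.1189 -0.0779] turn -2.7 pos [ 0.6187 -0.2958  0.0012] cur 0.0 open 0.0451 F [-0.5 -0.2  1.8] q6 64.4 t 18.6
```

Call:
{"fn": "move_arm", "kwargs": {
  "deltas": [
    [[0,-0.03,0,0],[0,-0.08,0,0],[0,-0.12,0,0],[0,-0.12,0,0]]
  ]
}}

```text
time: 19.0
ee_pos: [0.6207, -0.2968, 0.128]
tcp_rot: [-89.5, -0.2, -90.0]
wrist_force: [0.2, -0.8, -1.4]
opening: 0.0448
```

Call:
{"fn": "move_arm", "kwargs": {
  "deltas": [
    [[-0.265,0,-0.078,-2.7],[-0.265,0,-0.078,-2.7],[-0.265,0,-0.078,-2.7],[-0.265,0,-0.078,-2.7],[-0.265,0,-0.078,-2.7]]
  ]
}}

```text
time: 19.5
ee_pos: [0.5467, -0.0542, 0.12]
tcp_rot: [-90.1, 0.0, -87.3]
wrist_force: [1.6, 0.5, -1.6]
opening: 0.0453
```

Call:
{"fn": "move_arm", "kwargs": {
  "deltas": [
    [[-0.015,0,-0.003,0],[-0.015,0,-0.003,0],[-0.015,0,-0.003,0]]
  ]
}}

```text
time: 19.8
ee_pos: [0.5444, -0.0415, 0.1205]
tcp_rot: [-90.0, -0.0, -87.3]
wrist_force: [-0.1, -1.2, -2.5]
opening: 0.0453
```

```bash
python3 - <<'E'
from h import *
from m import top
go(.5408,-.031,.009,2.7);o=get_obs()['ee_pos']
c=shot('wrist','w12');W=wcloud(c);im=c['color'].astype(int)
# jar lid top: dark, highest near; amber body extent
for lo,hi in((.155,.19),(.1,.155)):
  m=(abs(W[...,0]-o[0])<.024)&(abs(W[...,1]-o[1])<.04)&(W[...,2]>lo)&(W[...,2]<hi)
  P=W[m];print(len(P),np.round(np.percentile(P[:,2],[1,50,99]),4),np.round(P.min(0),4),np.round(P.max(0),4))
g=(im[...,1]>im[...,2]+15)&(abs(W[...,2]-.018)<.006)
r=cv2.minAreaRect((W[g][:,:2]*1000).astype('float32'));print('caddy',[np.round(x,1) for x in r])
E
```

```text
go [-0.0107  0.1115 -0.0031] turn 0.03 pos [ 0.5444 -0.0415  0.1205] cur 2.73 open 0.0453 F [-0.1 -1.2 -2.5] q6 82.9 t 19.8
9195 [0.1561 0.1794 0.1818] [ 0.5204 -0.0652  0.155 ] [ 0.5684 -0.0185  0.1896]
1850 [0.1218 0.1415 0.1547] [ 0.5204 -0.0382  0.1205] [ 0.5684 -0.0186  0.155 ]
caddy [array([539.9,  -1.2]), array([150.8, 239.4]), np.float64(2.7)]
```

View pics/w12.png

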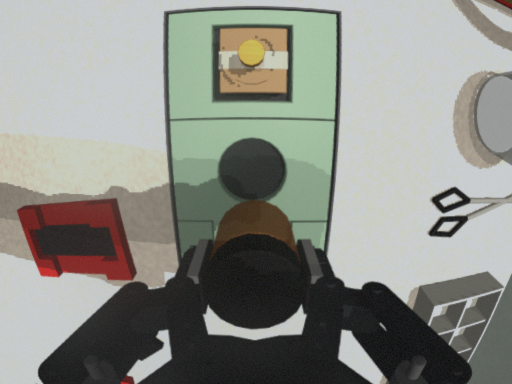

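The jar is held upright (lid at (254,280)), the round pocket is at (252,169), and the weight still stands on the packet. Lowering.

Call:
{"fn": "move_arm", "kwargs": {
  "deltas": [
    [[-0.0105,0.01,-0.003,0],[-0.0105,0.05,-0.003,0],[-0.0105,0.08,-0.003,0],[-0.0105,0.095,-0.003,0],[-0.0105,0.1,-0.003,0]]
  ]
}}

```text
time: 20.35
ee_pos: [0.5396, -0.031, 0.0188]
tcp_rot: [-90.2, 0.0, -87.4]
wrist_force: [0.5, -0.1, -1.3]
opening: 0.0446
```

Call:
{"fn": "move_arm", "kwargs": {
  "deltas": [
    [[0,0,0,0],[0,0,0,0],[0,0,0,0]]
  ]
}}

```text
time: 20.65
ee_pos: [0.5417, -0.0309, 0.0225]
tcp_rot: [-89.9, -0.0, -87.3]
wrist_force: [-0.2, 0.2, -1.1]
opening: 0.045
```

```bash
python3 - <<'E'
from h import *
go(.5408,-.031,.008,2.7)
E
```

```text
go [ 0.0001  0.0145 -0.001 ] turn -0.01 pos [ 0.5417 -0.0309  0.0225] cur 2.69 open 0.045 F [-0.2  0.2 -1.1] q6 84.1 t 20.6
```

Call:
{"fn": "move_arm", "kwargs": {
  "deltas": [
    [[0,0.005,-0.001,0],[0,0.01,-0.001,0],[0,0.014,-0.001,0],[0,0.014,-0.001,0],[0,0.014,-0.001,0]]
  ]
}}

```text
time: 21.15
ee_pos: [0.5398, -0.0308, 0.0071]
tcp_rot: [-90.0, 0.0, -87.3]
wrist_force: [-1.5, 0.3, 3.0]
opening: 0.0452
```

Call:
{"fn": "move_arm", "kwargs": {
  "deltas": [
    [[0,0,0,0],[0,0,0,0],[0,0,0,0],[0,0,0,0]]
  ],
  "claw": 0.07
}}

```text
time: 21.55
ee_pos: [0.5398, -0.0308, 0.0069]
tcp_rot: [-90.0, 0.0, -87.3]
wrist_force: [0.1, 0.5, -0.8]
opening: 0.0699
```

Call:
{"fn": "move_arm", "kwargs": {
  "deltas": [
    [[0,-0.02,0,0],[0,-0.06,0,0],[0,-0.11,0,0],[0,-0.16,0,0],[0,-0.18,0,0]]
  ]
}}

```text
time: 22.05
ee_pos: [0.541, -0.0309, 0.1922]
tcp_rot: [-89.7, -0.0, -87.3]
wrist_force: [0.7, -0.2, 0.3]
opening: 0.0698
```

```bash
python3 - <<'E'
from h import *
from m import top
c=shot('wrist','w13');s=camera('scene')
for W in(wcloud(c),cloud(s)):
    print('jar',*top(W,.062,.075,(.49,.59,-.07,.01)));print('knob',*top(W,.08,.1,(.49,.59,.02,.12)))
go(.6105,.294,.15,106.4);go(.6105,.294,.15,-73.6)
E
```

```text
jar 1526 0.0661 [array([539.1, -30.9]), array([44.8, 45.4]), np.float64(4.0)] [ 0.5396 -0.0302]
knob 298 0.0861 [array([536.8,  69.5]), array([16.9, 16.5]), np.float64(2.4)] [0.5364 0.0692]
jar 153 0.0658 [array([541.7, -29.3]), array([44.5, 44. ]), np.float64(89.9)] [ 0.5427 -0.0285]
knob 30 0.0854 [array([539.5,  71.9]), array([16.4, 13.9]), np.float64(41.2)] [0.5405 0.0728]
go [-0.3213  0.0411  0.0842] turn -103.7 pos [ 0.5413 -0.0309  0.1908] cur 2.7 open 0.07 F [-0.3 -0.3 -1.2] q6 84.0 t 22.1
go [-0.3213  0.0411  0.0842] turn 76.3 pos [ 0.5413 -0.0309  0.1908] cur 2.7 open 0.07 F [-0.3 -0.3 -1.2] q6 84.0 t 22.1
```

The jar stands in the round pocket (top 66 mm, within 2 mm of centre). Now the burnisher: travel while turning the jaws across it (-104°, which keeps q6 in range).

Call:
{"fn": "move_arm", "kwargs": {
  "deltas": [
    [[-0.16,0,0.042,-42],[-0.16,0,0.042,-42],[-0.16,0,0.042,-42],[-0.16,0,0.042,-42],[-0.16,0,0.042,-42]]
  ],
  "claw": 0.06
}}

```text
time: 22.65
ee_pos: [0.5739, 0.1336, 0.1847]
tcp_rot: [-90.1, 0.1, -44.8]
wrist_force: [-0.7, -1.0, 0.8]
opening: 0.0597
```

```bash
python3 - <<'E'
from h import *
go(.6105,.294,.15,106.4)
E
```

```text
go [-0.0869  0.0346  0.1397] turn -61.16 pos [0.5739 0.1336 0.1847] cur 45.24 open 0.0597 F [-0.7 -1.   0.8] q6 57.9 t 22.6
```

Call:
{"fn": "move_arm", "kwargs": {
  "deltas": [
    [[-0.087,0.035,0.14,-42],[-0.087,0.035,0.14,-42],[-0.087,0.035,0.14,-42],[-0.087,0.035,0.14,-42],[-0.087,0.035,0.14,-42]]
  ]
}}

```text
time: 23.15
ee_pos: [0.6117, 0.294, 0.148]
tcp_rot: [-90.1, 0.2, -2.8]
wrist_force: [-0.1, -1.1, 0.3]
opening: 0.06
```

Call:
{"fn": "move_arm", "kwargs": {
  "deltas": [
    [[0,0,0,-19.2],[0,0,0,-19.2],[0,0,0,-19.2],[0,0,0,-19.2]]
  ]
}}

```text
time: 23.55
ee_pos: [0.6121, 0.2912, 0.1503]
tcp_rot: [-90.0, 0.1, 15.9]
wrist_force: [-0.3, 0.1, -0.2]
opening: 0.0599
```

```bash
python3 - <<'E'
from h import *
from m import top,B
c=shot('wrist','w14');W=wcloud(c);im=c['color'].astype(int)
n,z,r,_=top(W,.012,.04,(.54,.7,.25,.34));print(n,z,r)
a=np.radians(16.4);print(.6247-.0144,.298-.0042)
go(.610,.294,-.018,106.4)
E
```

```text
1956 0.0225 [array([624.7, 297.3]), array([109.9,  23.6]), np.float64(16.7)]
0.6103000000000001 0.2938
go [-0.001   0.1686  0.0033] turn -0.57 pos [0.6122 0.2912 0.1506] cur 105.83 open 0.0602 F [ 0.7  0.2 -0.8] q6 9.6 t 23.6
```

View pics/w14.png

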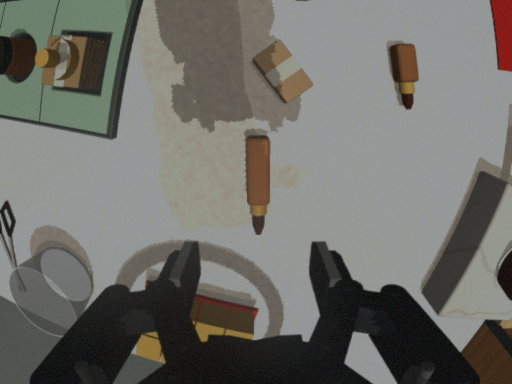

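The long burnisher is at (258,180), between the jaws and aligned with the finger gap. The tip points away.

Call:
{"fn": "move_arm", "kwargs": {
  "deltas": [
    [[-0.001,0.04,0.003,-0.7],[-0.001,0.08,0.003,-0.7],[-0.001,0.12,0.003,-0.7],[-0.001,0.145,0.003,-0.7],[-0.001,0.155,0.003,-0.7]]
  ]
}}

```text
time: 24.1
ee_pos: [0.6088, 0.2929, -0.007]
tcp_rot: [-90.0, 0.3, 16.5]
wrist_force: [-0.6, -0.4, -0.1]
opening: 0.06
```

Call:
{"fn": "move_arm", "kwargs": {
  "deltas": [
    [[0,0,0,0],[0,0,0,0],[0,0,0,0]]
  ]
}}

```text
time: 24.4
ee_pos: [0.6118, 0.2944, -0.0009]
tcp_rot: [-90.0, -0.2, 16.6]
wrist_force: [0.6, -0.5, 0.4]
opening: 0.0601
```

```bash
python3 - <<'E'
from h import *
go(.610,.2935,-.018,106.6)
E
```

```text
go [-0.0021  0.0171 -0.0004] turn -0.02 pos [ 0.6118  0.2944 -0.0009] cur 106.58 open 0.0601 F [ 0.6 -0.5  0.4] q6 9.1 t 24.4
```

Call:
{"fn": "move_arm", "kwargs": {
  "deltas": [
    [[-0.002,0.006,0,0],[-0.002,0.012,0,0],[-0.002,0.017,0,0],[-0.002,0.017,0,0],[-0.002,0.017,0,0]]
  ]
}}

```text
time: 24.9
ee_pos: [0.6087, 0.2933, -0.0203]
tcp_rot: [-90.0, 0.0, 16.6]
wrist_force: [0.4, -1.5, -0.4]
opening: 0.0597
```

Call:
{"fn": "move_arm", "kwargs": {
  "deltas": [
    [[0,0,0,0],[0,0,0,0],[0,0,0,0],[0,0,0,0],[0,0,0,0]]
  ],
  "claw": 0.0,
  "newtons": 35
}}

```text
time: 25.4
ee_pos: [0.6091, 0.2935, -0.0196]
tcp_rot: [-90.0, -0.0, 16.6]
wrist_force: [0.2, -0.6, 2.6]
opening: 0.0231
```

```bash
python3 - <<'E'
from h import *
go(.610,.2935,-.018,106.6)
E
```

```text
go [ 0.0009 -0.0016 -0.0002] turn -0.0 pos [ 0.6091  0.2935 -0.0196] cur 106.6 open 0.0231 F [ 0.2 -0.6  2.6] q6 9.1 t 25.4
```

Burnisher held (23 mm). Lift, carry and align to the long pocket.

Call:
{"fn": "move_arm", "kwargs": {
  "deltas": [
    [[0,-0.03,0,0],[0,-0.08,0,0],[0,-0.13,0,0],[0,-0.16,0,0],[0,-0.16,0,0]]
  ]
}}

```text
time: 25.9
ee_pos: [0.6106, 0.2942, 0.1458]
tcp_rot: [-89.9, -0.5, 16.6]
wrist_force: [0.4, -0.2, -0.4]
opening: 0.0234
```

Call:
{"fn": "move_arm", "kwargs": {
  "deltas": [
    [[-0.099,0,-0.192,0],[-0.099,0,-0.192,0],[-0.099,0,-0.192,0],[-0.099,0,-0.192,0],[-0.099,0,-0.192,0]]
  ]
}}

```text
time: 26.4
ee_pos: [0.5675, 0.0773, 0.1393]
tcp_rot: [-90.0, 0.1, 16.4]
wrist_force: [0.8, 0.3, -0.3]
opening: 0.0231
```

Call:
{"fn": "move_arm", "kwargs": {
  "deltas": [
    [[-0.099,0,-0.192,13.9],[-0.099,0,-0.192,13.9],[-0.099,0,-0.192,13.9],[-0.099,0,-0.192,13.9],[-0.099,0,-0.192,13.9]]
  ]
}}

```text
time: 26.9
ee_pos: [0.5276, -0.1345, 0.1391]
tcp_rot: [-90.0, 0.1, 2.5]
wrist_force: [-0.7, -0.2, -0.3]
opening: 0.0229
```

Call:
{"fn": "move_arm", "kwargs": {
  "deltas": [
    [[0,0,0,0],[0,0,0,0]]
  ]
}}

```text
time: 27.1
ee_pos: [0.5288, -0.1306, 0.1394]
tcp_rot: [-90.0, 0.0, 2.7]
wrist_force: [0.5, 0.1, -0.5]
opening: 0.0233
```

```bash
python3 - <<'E'
from h import *
go(.5296,-.1315,-.013,92.7);o=get_obs()['ee_pos']
c=shot('wrist','w15');W=wcloud(c);im=c['color'].astype(int)
m=(abs(W[...,0]-o[0])<.09)&(abs(W[...,1]-o[1])<.03)&(W[...,2]>.13)&(W[...,2]<.2)&(im[...,2]>im[...,0]+20)
P=W[m];print(len(P),np.round(np.percentile(P[:,2],[1,50,99]),4),[np.round(x,1) for x in cv2.minAreaRect((P[:,:2]*1000).astype('float32'))])
g=(im[...,1]>im[...,2]+15)&(abs(W[...,2]-.018)<.006)
r=cv2.minAreaRect((W[g][:,:2]*1000).astype('float32'));print('caddy',[np.round(x,1) for x in r])
E
```

```text
go [ 0.0008  0.1524 -0.0011] turn -0.02 pos [ 0.5288 -0.1306  0.1394] cur 92.68 open 0.0233 F [ 0.5  0.1 -0.5] q6 -16.6 t 27.1
6676 [0.1671 0.1829 0.1845] [array([ 536.1, -131.2]), array([92.5, 23.6]), np.float64(2.9)]
caddy [array([542.8, -28.8]), array([154. , 301.4]), np.float64(2.7)]
```

View pics/w15.png

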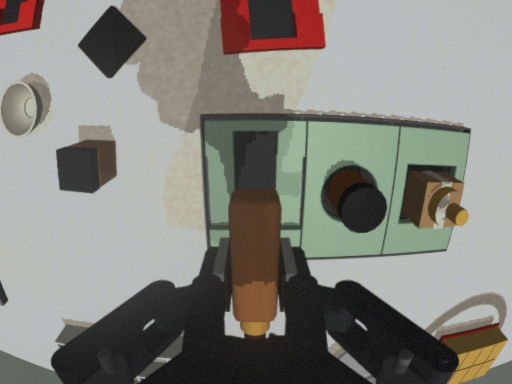

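The burnisher hangs over the long pocket at (256,255), and the jar and weight still stand. Lowering.

Call:
{"fn": "move_arm", "kwargs": {
  "deltas": [
    [[0.001,0.04,-0.001,0],[0.001,0.08,-0.001,0],[0.001,0.115,-0.001,0],[0.001,0.135,-0.001,0],[0.001,0.14,-0.001,0]]
  ]
}}

```text
time: 27.65
ee_pos: [0.5285, -0.13, -0.0029]
tcp_rot: [-89.9, 0.2, 2.8]
wrist_force: [-0.5, 0.3, 0.8]
opening: 0.0239
```

Call:
{"fn": "move_arm", "kwargs": {
  "deltas": [
    [[0,0,0,0],[0,0,0,0],[0,0,0,0]]
  ]
}}

```text
time: 27.95
ee_pos: [0.5309, -0.1321, 0.0016]
tcp_rot: [-90.0, -0.1, 2.7]
wrist_force: [0.4, -0.8, -0.3]
opening: 0.0237
```

```bash
python3 - <<'E'
from h import *
go(.5296,-.1310,-.0145,92.7)
E
```

```text
go [-0.0013  0.0161  0.0011] turn 0.03 pos [ 0.5309 -0.1321  0.0016] cur 92.73 open 0.0237 F [ 0.4 -0.8 -0.3] q6 -16.7 t 27.9
```

Call:
{"fn": "move_arm", "kwargs": {
  "deltas": [
    [[-0.001,0.006,0.001,0],[-0.001,0.011,0.001,0],[-0.001,0.015,0.001,0],[-0.001,0.015,0.001,0],[-0.001,0.015,0.001,0]]
  ]
}}

```text
time: 28.45
ee_pos: [0.5288, -0.1312, -0.0139]
tcp_rot: [-90.0, -0.0, 2.7]
wrist_force: [-5.8, 1.5, 12.7]
opening: 0.0233
```

Call:
{"fn": "move_arm", "kwargs": {
  "deltas": [
    [[0,0,0,0],[0,0,0,0],[0,0,0,0],[0,0,0,0]]
  ],
  "claw": 0.042
}}

```text
time: 28.85
ee_pos: [0.5287, -0.1312, -0.0153]
tcp_rot: [-90.0, 0.0, 2.7]
wrist_force: [0.4, 0.3, -0.5]
opening: 0.0419
```

Call:
{"fn": "move_arm", "kwargs": {
  "deltas": [
    [[0,-0.02,0,0],[0,-0.06,0,0],[0,-0.11,0,0],[0,-0.16,0,0],[0,-0.18,0,0]]
  ]
}}

```text
time: 29.35
ee_pos: [0.5301, -0.1315, 0.1702]
tcp_rot: [-90.1, -0.3, 2.7]
wrist_force: [0.5, 0.4, 0.3]
opening: 0.0421
```

Call:
{"fn": "move_arm", "kwargs": {
  "deltas": [
    [[-0.1,-0.03,0,0],[-0.1,-0.03,0,0],[-0.1,-0.03,0,0],[-0.1,-0.03,0,0],[-0.1,-0.03,0,0]]
  ]
}}

```text
time: 29.85
ee_pos: [0.4295, -0.136, 0.1946]
tcp_rot: [-90.0, -0.0, 2.7]
wrist_force: [0.6, -0.3, 0.2]
opening: 0.0424
```

```bash
python3 - <<'E'
from h import *
from m import top,B
c=shot('wrist','w16');s=camera('scene');e=camera('side')
for n,W in(('w',wcloud(c)),('sc',cloud(s)),('si',cloud(e))):
  for k,a in dict(burn=(.022,.04,(.46,.63,-.165,-.1)),jar=(.062,.075,(.49,.59,-.07,.01)),knob=(.08,.1,(.49,.59,.02,.12)),pk=(.046,.054,(.49,.59,.02,.12)),**{k:B[k] for k in('pkB','jarB','bs')}).items():
    try: print(n,k,*top(W,*a)[:3])
    except Exception: print(n,k,'none')
a=cv2.resize(s['color'][150:270,150:310],(800,600),interpolation=cv2.INTER_CUBIC);cv2.imwrite('pics/f.png',a)
go(.5,0,.2,90)
E
```

```text
w burn 1138 0.0289 [array([ 543.1, -131.4]), array([106.6,  24.1]), np.float64(3.3)]
w jar 665 0.066 [array([535.4, -26.8]), array([45.2, 32.8]), np.float64(34.7)]
w knob 141 0.0851 [array([536. ,  68.2]), array([17.7, 16.4]), np.float64(25.6)]
w pk 805 0.05 [array([537.6,  67.8]), array([53.7, 52.9]), np.float64(2.7)]
w pkB 214 0.0436 [array([509.2, 275. ]), array([58.9, 25.7]), np.float64(27.4)]
w jarB 941 0.06 [array([ 515.1, -307.3]), array([43.4, 43.5]), np.float64(87.7)]
w bs 0 nan [array([0., 0.]), array([0., 0.]), np.float64(0.0)]
sc burn 187 0.0277 [array([ 545.4, -130. ]), array([ 29.3, 139.7]), np.float64(87.8)]
sc jar 154 0.0658 [array([542.3, -28.4]), array([45.2, 43.9]), np.float64(64.4)]
sc knob 32 0.0845 [array([539.1,  71.5]), array([15.5, 13.9]), np.float64(41.5)]
sc pk 194 0.05 [array([540. ,  70.7]), array([53.1, 53.9]), np.float64(5.3)]
sc pkB 201 0.0439 [array([506.2, 287. ]), array([54.7, 30.9]), np.float64(52.5)]
sc jarB 120 0.0596 [array([ 517.6, -304.4]), array([44.5, 42.3]), np.float64(89.0)]
sc bs 202 0.021 [array([461.7, 416.9]), array([69.9, 24.2]), np.f
[... 264 characters left out ...]
18 0.0491 [array([536.1,  71.2]), array([53. , 55.2]), np.float64(4.4)]
si pkB 333 0.0433 [array([502.7, 287.9]), array([52.3, 31.1]), np.float64(53.9)]
si jarB 82 0.0579 [array([ 513.2, -304.6]), array([45.4, 41.7]), np.float64(86.8)]
si bs 486 0.0206 [array([458.3, 417.4]), array([70.9, 24.8]), np.float64(23.4)]
go [ 0.077  -0.006   0.1323] turn 2.73 pos [ 0.4294 -0.1358  0.194 ] cur 92.73 open 0.0419 F [ 0.2  0.4 -0.4] q6 -20.3 t 30.0m.py:7: RuntimeWarning: Mean of empty slice.
  return len(P),np.round(P[:,2].mean(),4),[np.round(x,1) for x in r], np.round(np.median(P[:,:2],0),4)
  ret = ret.dtype.type(ret / rcount)
  return _methods._mean(a, axis=axis, dtype=dtype,
  ret = um.true_divide(
```

View pics/f.png

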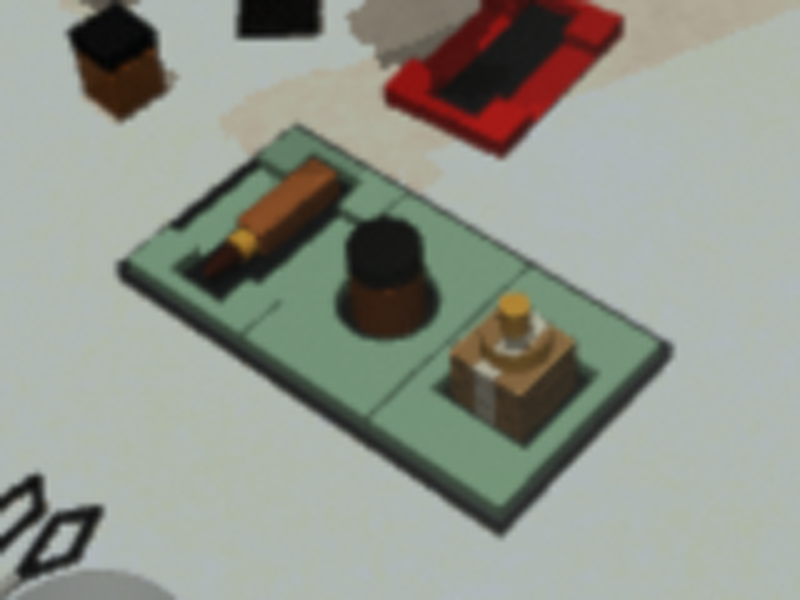

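The picture shows the burnisher in the long pocket (275,215), the jar in the round one (385,285), and the packet with the weight on top in the square one (515,380). The look-alikes haven't moved and the gripper is clear. Handing in.

```bash
python3 -c "
from h import *
print(job_done())"
```

```text
the job is handed in; nothing more can be done
None
```

The caddy is packed as asked and the job is handed in at about 30 s, with everything let go and the gripper clear.

- **Packet and weight:** the square packet lies flat in the square pocket (top at 50 mm). The brass weight stands on it within about 2 mm of centre (top at 85–86 mm).
- **Jar:** the round jar stands upright in the round pocket, with its top at 66 mm.
- **Burnisher:** the longer burnisher lies in the long pocket, within about 3 mm of the pocket's centre.
- **Left alone:** the oblong packet, square jar and shorter burnisher still measured at their starting places, within about 1 mm.

**Failures and disagreements:**
- **First grasp on the weight:** it closed on nothing, because the shut fingertips really sit about 24 mm above the reported TCP. All three cameras agreed on this. The weight had not moved, and the later grasps allowed for the offset.
- **Camera differences:** the scene and side views differed by up to about 6 mm in x. The nearer wrist view fell between them, so I aimed by it.
- **Final wrist check:** from the parked pose the wrist camera saw the jar and the oblong packet only in part and the shorter burnisher not at all. For those I relied on the scene and side views.

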